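# Edge the power bank out of its bay and dock it

## Task

The slim metal power bank lies sunk in the shallow bay on top of the small desktop drawer unit, with no room for fingers at its sides. Press on it lightly and slide it out over the open front of the bay until a good 4 cm sticks out, still lying flat, then pinch it there by its two long sides and lay it flat in the charging dock, pushed gently fully home against the dock's end wall, and let go. Never press or push the power bank hard against the drawer unit or the dock (stay under about 20 N), do not let it tip off or fall onto the desk, and leave the cup, the note block, the stapler and the mouse where they are.

Things in the scene. Friction and masses are not known exactly. Their poses are not given: they have to be found in the camera images.
- pack_center (a point): Centre (half-way up) of the power bank: a smooth metal slab, 150 long (its x) x 64 wide (its y) x 12 thick (z up). It starts flat in the drawer unit's bay, its rear end 2 to 8 mm from the bay's rear wall. Its ends are alike: either may go to the dock's end wall.
- pack: The same power bank; origin at the centre of its underside, axes as above. 0.27 to 0.44 kg. Friction on the unit and the dock about 0.46, under fingertips about 0.6: dragged from above, it follows only a steady press of some 7 to 16 N, differing from time to time; below that the fingertips slip.
- organizer: Grey drawer unit, fixed: 180 deep (its x) x 110 wide (y), origin at the centre of its underside. On top a bay, open at the front (-x): flat floor 80 above the desk from x = -90 (open edge) to +78 (rear wall), 70 wide between two side rails over the full depth; rails (20 thick) and rear wall (12) rise 14 above the floor, 2 above the power bank's top. Free air in front of the open edge.
- bay_edge (a point): Middle of the bay floor's open front edge (in the unit's frame x = -90, y = 0, z = 80 mm); axes as the unit's, -x points out of the bay.
- dock: Black charging dock, fixed: base 110 deep (its x) x 106 wide (y), origin at the centre of its underside. Floor 35 above the desk, x = -55 to the end wall's face at +45; end wall 22 high above the floor. Side guides 70 apart, 10 high, x = -35 to +45, mouths flared out to x = -52. A tongue 30 wide at floor height runs in front to x = -91; there a docked power bank's long sides are free.
- dock_home (a point): Where the power bank's centre lies when it is fully home, flat on the dock's floor with one end against the end wall (in the dock's frame x = -30, y = 0, z = 41 mm); the power bank's length lies along the dock's x, +x points towards the end wall.
- cup_mid (a point): Middle of a loose brown cup, 76 across, 100 high: leave it alone.
- notes_mid (a point): Middle of a loose block of note paper, 76 x 76 x 25: leave it alone.
- stapler_mid (a point): Middle of a loose stapler, 140 x 36 x 45: leave it alone.
- mouse_mid (a point): Middle of a loose round black mouse, 64 across, 34 high: leave it alone.
Mind the look-alikes: they are no part of the job. Of the things shaped like the pack, the aluminium one is meant.

How it is judged:
By the outcome, as a careful person would: the job done as asked, in the order asked, and still so for the second after the job is handed in, with the robot touching nothing.
It also fails if it takes over 72 s, if anything falls off the work surface, if the arm or the gripper's body presses on something with over 40 N, if the wrist force passes 120 N, or if a joint passes its speed limit or range.

## Robot

A 6-joint arm with a two-finger parallel gripper is mounted at the origin on the work surface. World frame = base frame: x ahead of the robot, y to its left, z up, the work surface at z = 0. Lengths are in m, angles in rad, forces in N, time in s.
With the tool pointing down it reaches from about 0.35 to 0.975 m from the base axis. Payload 4.9 kg.
Tool frame: the origin (TCP) lies midway between the tips of the shut fingers; the grasp point (between the pads) lies 19 mm behind it; z points along the fingers, y is the line along which they close (so a half turn about z gives the same grasp; the last joint's range is limited). The gripper opens to 85 mm and grips with 20 to 120 N. Pads are 22 mm wide; open, the fingers measure 114 mm over their backs; the gripper's body (76 mm by 85 mm) begins 54 mm behind the grasp point. The pads swing forward as they close: fully open they stand 13 mm farther back than shut.
Start: joints at [-1.294, 0.053, 1.613, -0, 1.476, -0.119], TCP at [0.241, -0.577, 0.231] pointing down, gripper open.
Joint ranges: [-3.01, 3.01], [-1.01, 2.22], [0.06, 2.58], [-1.02, 4.17], [0.09, 2.62], [-3.14, 3.14]. Speed limits (rad/s): [2.57, 2.57, 3.14, 3.14, 3.14, 3.14].

## Interface

Orientations are given as a unit quaternion [w, x, y, z].
In Python, from plant import * gives the robot as it stands.
- The arm moves only by the tool jog_arm, never from a script. Its argument "targets" is a list of rows, each a list of 3 entries, a list of its own where there are three numbers: the shift along the tool's x, y, z in units of 25 mm (1.0 is 25 mm), then the turn, a rotation vector about the tool's x, y, z in units of 8 degrees (1.0 is 8 degrees), then the opening in per cent of the stroke, from 0 (shut) to 100 (fully open). A call has 1 to 8 rows; each row is the pose to reach, as a shift and turn from the pose commanded when the call began, along the tool's axes at that moment; what a row does not reach only later rows make up. A row lasts 1/8 s, in which the tool goes at most 62.5 mm and 10.7 degrees, less where a joint would pass 70% of its speed; a pose out of reach is approached as far as the arm can. A call with a gripper value outside its range is refused whole. The fingers move at their own pace and stop on an object; the grip force is fixed at half the most. Time passes only in rows, so rows that repeat a pose let the fingers close. It gives the time, the measured TCP pose, the force, the opening and the grip force at its end, in the units of the state.
- state(): the state, without advancing time (a new reading comes with each control period).
- grab_frame(name): name is "scene" or "top" or "wrist"; returns (picture, depth): 480x640x3 uint8, red, green, blue; 480x640 float32, m along the optical axis (not along the pixel's ray), 0 where there is no reading.
- camera_params(name): a dict with "fovy" (degrees; the focal length in pixels is half the picture's height over the tangent of half this angle, whatever the lens; pixels are square), "cx", "cy" (the principal point, pixels), "rvec" (rotation vector, rad) and "tvec" (3), from world to camera coordinates, as OpenCV has them; the wrist camera has in their place "hand_eye" (4x4, takes a point from camera to tool coordinates, whose origin is the TCP and whose axes are the flange's). Camera axes: x right, y down, z forward; pixel columns grow to the right and rows downward; lengths in m; the calibration is good to about 2 mm. A picture is of the moment at which its call begins: read the wrist's pose just before it. camera_params takes no time and is no camera call.
- job_done(): hands the job in; it is judged then, once.
The state is a dict: "time": time; "joint_pos": joint angles; "joint_vel": joint speeds; "joint_efforts": joint torques, N m; "tool_pos": TCP position; "tool_rot": TCP orientation; "contact_force": force on the tool from outside, world axes, zero at the start; "ft_torque": the same for the moment, N m; "gripper_width": opening from 0.0 (shut) to 1.0 (fully open); "grasp_force": force on a finger pad.
Only numpy, scipy, OpenCV 4.12 (cv2) and the standard library are available. Lean on these libraries where they do the work, as an engineer would, in place of code of your own. Each camera call takes 0.05 s, during which the arm holds its last target. There are 200 camera calls.

## Working session

There is one attempt and no reset: what is moved stays moved. The work goes in short steps, Python scripts to look and compute and a tool call to move; the robot and the scene stay as the last step left them, time stands still between calls to the robot, and variables do not carry over. Pictures are saved under pics/ and viewed, at most 10 in all, crops included, and the job is handed in when it is done.

Besides the shell and the picture viewer there is one more tool, called after ">>>" by a JSON object that holds its "fn" and its "kwargs", one argument or row to a line. jog_arm: Moves the arm, as the interface text tells. Its arguments: {"type":"object","properties":{"targets":{"type":"array"}},"required":["targets"]}

```bash
mkdir -p pics; cat > h.py <<'E'
from plant import *
import numpy as np, cv2
from scipy.spatial.transform import Rotation as R
def cam(n,st=None):
    p=camera_params(n); f=240/np.tan(np.radians(p["fovy"])/2)
    if "hand_eye" in p:
        st=st or state(); q=st["tool_rot"]; T=np.eye(4); T[:3,:3]=R.from_quat([q[1],q[2],q[3],q[0]]).as_matrix(); T[:3,3]=st["tool_pos"]
        M=T@np.array(p["hand_eye"])
    else:
        Rm=R.from_rotvec(np.ravel(p["rvec"])).as_matrix(); M=np.eye(4); M[:3,:3]=Rm.T; M[:3,3]=-Rm.T@np.ravel(p["tvec"])
    return f,p["cx"],p["cy"],M
def onplane(c,uv,z):
    f,cx,cy,M=c; uv=np.atleast_2d(np.array(uv,float))
    d=np.c_[(uv[:,0]-cx)/f,(uv[:,1]-cy)/f,np.ones(len(uv))]@M[:3,:3].T
    return M[:3,3]+d*((z-M[2,3])/d[:,2])[:,None]
def cloud(c,D):
    f,cx,cy,M=c; v,u=np.mgrid[:480,:640]
    P=np.stack([(u-cx)/f*D,(v-cy)/f*D,D],-1); W=P@M[:3,:3].T+M[:3,3]; W[D<=0]=np.nan; return W
E
python3 - <<'E'
from h import *
for n in("scene","top"):
    im,D=grab_frame(n); cv2.imwrite(f"pics/{n}0.png",im[...,::-1]); np.savez(f"{n}0.npz",im=im,D=D)
    c=cam(n); print(n,c[0],c[3].round(3).tolist(),camera_params(n))
s=state(); print(s); print(camera_params("wrist"))
E
```

```text
scene 546.2304563428473 [[0.711, 0.471, -0.523, 1.152], [0.703, -0.458, 0.544, -0.688], [0.017, -0.754, -0.656, 0.918], [0.0, 0.0, 0.0, 1.0]] {'fovy': 47.438970855376766, 'cx': 327.16560275786975, 'cy': 242.59956460778298, 'rvec': array([ 2.13936363,  0.8891898 , -0.38328204]), 'tvec': array([-0.35082131, -0.16465114,  1.57871929])}
top 617.4766810406743 [[-0.003, -0.987, 0.161, 0.305], [-1.0, 0.005, 0.011, -0.004], [-0.011, -0.161, -0.987, 1.424], [0.0, 0.0, 0.0, 1.0]] {'fovy': 42.48008232431768, 'cx': 322.8318448443361, 'cy': 236.9684400858041, 'rvec': array([ 2.12768208, -2.13675538,  0.16091239]), 'tvec': array([0.0128565 , 0.53011887, 1.35596403])}
{'time': 0.1, 'joint_pos': array([-1.29399795e+00,  5.32944348e-02,  1.61415624e+00,  3.37499215e-07,
        1.47598706e+00, -1.19024558e-01]), 'joint_vel': array([-8.30359970e-05, -9.22232474e-04, -3.31530175e-03, -1.48092253e-03,
        2.80406963e-03,  7.11839274e-04]), 'joint_efforts': array([ 1.39667554e-04, -3.94906640e+01, -3.71363282e+01, -1.22014944e-04,
        3.92747606e-03, -1.84707631e-05]), 'tool_pos': array([ 0.24081205, -0.57613829,  0.230184  ]), 'tool_rot': array([-9.19680582e-04,  9.80478953e-01,  1.96621899e-01, -7.25331312e-05]), 'contact_force': array([-0.07808239, -0.09486907,  0.41588177]), 'ft_torque': array([ 0.06550001, -0.04358637,  0.03033152]), 'grasp_force': 0.0, 'gripper_width': 0.9998163123497644}
{'fovy': 64.07204710565736, 'cx': 316.87954455385875, 'cy': 231.9486351377389, 'hand_eye': array([[-2.44671821e-04, -9.55691843e-01, -2.94368885e-01,
         7.50118455e-02],
       [ 9.99999960e-01, -1.93038660e-04, -2.04458900e-04,
         1.05619100e-03],
       [ 1.38575128e-04, -2.94368924e-01,  9.55691853e-01,
        -1.43331741e-01],
       [ 0.00000000e+00,  0.00000000e+00,  0.00000000e+00,
         1.00000000e+00]])}
```

View pics/top0.png

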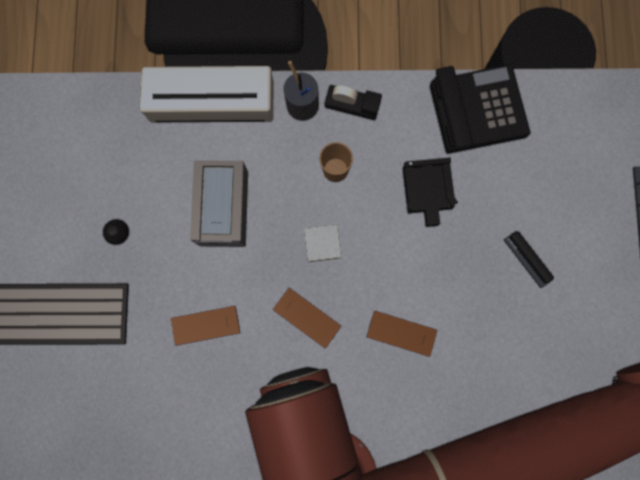

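View pics/scene0.png

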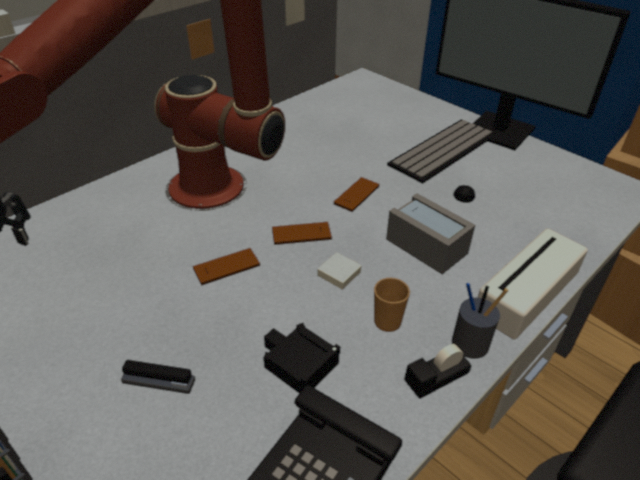

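The candidates in the top view are a blue-grey metallic slab in the grey unit at (216,200) and three orange-brown slabs on the desk at (206,325), (307,317) and (402,333). The slab in the bay is the aluminium one. The dock is at (429,187) with its tongue pointing down to (432,217), the cup at (336,161), the notes at (322,243), the stapler at (528,258) and the mouse at (116,232). I'll confirm with one crop and measure.

```bash
python3 - <<'E'
from h import *
a=np.load("top0.npz");b=np.load("scene0.npz")
A=cv2.resize(a["im"][150:255,180:260],None,fx=5,fy=5,interpolation=3)
B=cv2.resize(b["im"][185:275,380:480],None,fx=3.9,fy=3.9,interpolation=3)
C=np.zeros((525,800,3),np.uint8);C[:525,:400]=A;C[:B.shape[0],400:400+B.shape[1]]=B
cv2.imwrite("pics/crop.png",C[...,::-1])
W=cloud(cam("top"),a["D"])
Z=W[...,2]
print("org z col218:",[(v,round(float(Z[v,218])*1000),round(float(W[v,218,0]),3)) for v in range(154,252,3)])
print("org row200:",[(u,round(float(Z[200,u])*1000),round(float(W[200,u,1]),3)) for u in range(186,252,3)])
def rect(name,m,z):
    m=m.astype(np.uint8); n,l,s,_=cv2.connectedComponentsWithStats(m); i=1+np.argmax(s[1:,4]); 
    v,u=np.where(l==i); P=W[v,u]; ok=np.isfinite(P[:,0])
    r=cv2.minAreaRect((P[ok,:2]*1000).astype(np.float32)); print(name,s[i],r,"medz",np.nanmedian(P[:,2])*1000, "corners",cv2.boxPoints(r).round().tolist())
def reg(u0,v0,u1,v1):
    k=np.zeros(Z.shape,bool);k[v0:v1,u0:u1]=1;return k
rect("org rails+wall",reg(180,150,260,255)&(Z>.07),0)
hsv=cv2.cvtColor(a["im"],cv2.COLOR_RGB2HSV)
print(hsv[200,216],hsv[200,197],a["im"][200,216],a["im"][200,197],a["im"][240,218])
im=a["im"].astype(int); rect("pack",reg(198,155,238,245)&(im[...,2]-im[...,0]>8)&(Z>.07),0)
rect("dock",reg(395,150,465,230)&(Z>.02),0)
rect("dockbase",reg(395,150,465,206)&(Z>.02),0)
rect("dockhi",reg(395,150,465,230)&(Z>.05),0)
rect("notes",reg(295,215,350,270)&(Z>.012),0)
rect("cup",reg(310,135,360,190)&(Z>.05),0)
E
```

```text
org z col218: [(154, 0, 0.74), (157, 2, 0.732), (160, 90, 0.698), (163, 97, 0.689), (166, 87, 0.685), (169, 88, 0.678), (172, 92, 0.67), (175, 92, 0.663), (178, 90, 0.657), (181, 95, 0.649), (184, 94, 0.642), (187, 85, 0.637), (190, 95, 0.628), (193, 89, 0.623), (196, 94, 0.615), (199, 95, 0.608), (202, 92, 0.602), (205, 88, 0.596), (208, 87, 0.589), (211, 92, 0.581), (214, 92, 0.575), (217, 91, 0.568), (220, 93, 0.561), (223, 91, 0.555), (226, 94, 0.547), (229, 93, 0.541), (232, 94, 0.534), (235, 82, 0.529), (238, 81, 0.523), (241, 76, 0.517), (244, 33, 0.517), (247, 4, 0.514), (250, 2, 0.507)]
org row200: [(186, 0, 0.334), (189, 6, 0.326), (192, 94, 0.299), (195, 92, 0.293), (198, 91, 0.286), (201, 86, 0.281), (204, 91, 0.273), (207, 88, 0.267), (210, 90, 0.26), (213, 86, 0.254), (216, 95, 0.245), (219, 90, 0.24), (222, 92, 0.233), (225, 85, 0.227), (228, 93, 0.219), (231, 88, 0.213), (234, 95, 0.206), (237, 96, 0.199), (240, 93, 0.193), (243, 59, 0.191), (246, 18, 0.19), (249, -5, 0.186)]
org rails+wall [ 190  160   54   83 4205] ((606.6802978515625, 245.5405731201172), (112.50006
[... 901 characters left out ...]
0], [705.0, -172.0]]
dockhi [404 156  47  11 285] ((700.5888061523438, -228.80120849609375), (18.691816329956055, 107.64999389648438), 5.282598972320557) medz 57.58361835522252 corners [[686.0, -176.0], [696.0, -283.0], [715.0, -282.0], [705.0, -174.0]]
notes [ 304  224   37   37 1098] ((521.4297485351562, 13.047470092773438), (77.26528930664062, 75.7777328491211), 7.26863431930542) medz 25.101954597811947 corners [[478.0, 46.0], [488.0, -29.0], [565.0, -20.0], [555.0, 56.0]]
cup [319 142  34  37 546] ((698.539306640625, -18.702713012695312), (73.40311431884766, 76.45174407958984), 89.85138702392578) medz 86.5144885717305 corners [[660.0, -55.0], [737.0, -56.0], [737.0, 18.0], [660.0, 18.0]]
```

View pics/crop.png

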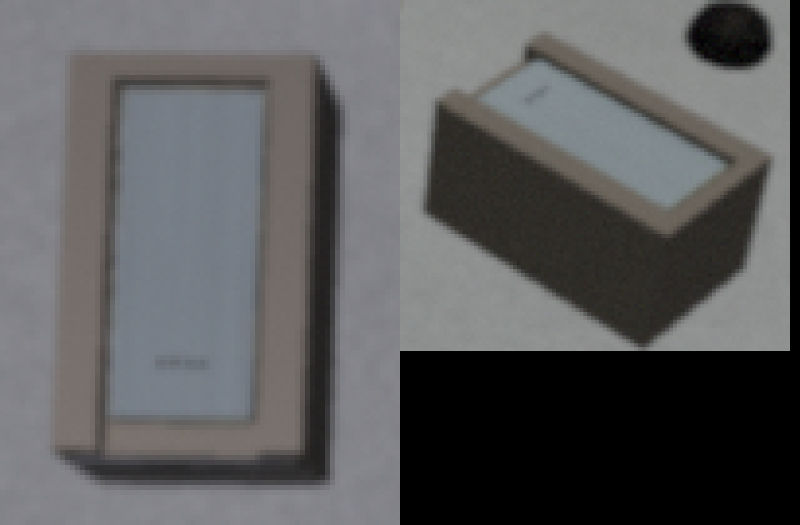

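The open front faces the robot (−x), with its edge at x≈0.516. The pack spans x≈0.532–0.681 at y≈0.2445, with its top near z 0.092. The dock's end wall is on its +x side, yaw about 5.3°. Next I move above the pack with the fingers shut.

>>> {"fn": "jog_arm", "kwargs": {
  "targets": [
    [[26.8, -24.4, 0], [0, 0, 2.95], 100],
    [[26.8, -24.4, 0], [0, 0, 2.95], 100],
    [[26.8, -24.4, 0], [0, 0, 2.95], 100],
    [[26.8, -24.4, 0], [0, 0, 2.95], 100],
    [[26.8, -24.4, 0], [0, 0, 2.95], 100],
    [[26.8, -24.4, 0], [0, 0, 2.95], 0],
    [[26.8, -24.4, 0], [0, 0, 2.95], 0],
    [[26.8, -24.4, 0], [0, 0, 2.95], 0]
  ]
}}

```text
time: 1.1
tool_pos: [0.4526, -0.1215, 0.2311]
tool_rot: [0.0, 1.0, -0.008, 0.0]
contact_force: [1.1, 0.7, -0.5]
gripper_width: 0.377
grasp_force: 0.0
```

```bash
cat >> h.py <<'E'
def to(pos,yaw_deg,s=None):
    "units for a move to world pos (TCP), tool x at yaw, tool pointing straight down"
    s=s or state(); q=s["tool_rot"]; T=R.from_quat([q[1],q[2],q[3],q[0]])
    d=T.inv().apply(np.array(pos)-s["tool_pos"])/.025
    y=np.radians(yaw_deg); G=R.from_matrix(np.array([[np.cos(y),np.sin(y),0],[np.sin(y),-np.cos(y),0],[0,0,-1]]))
    rv=np.degrees((T.inv()*G).as_rotvec())/8
    print("move",d.round(3),rv.round(3)); return d,rv
def show():
    s=state(); q=s["tool_rot"]; T=R.from_quat([q[1],q[2],q[3],q[0]]).as_matrix()
    print("t",round(s["time"],2),"p",(s["tool_pos"]*1000).round(1),"yaw",np.degrees(np.arctan2(T[1,0],T[0,0])).round(2),"z",T[:,2].round(3),"F",s["contact_force"].round(1),"w",round(s["gripper_width"]*85,1),"g",round(s["grasp_force"],1)); return s
E
python3 -c "
from h import *
s=show();to([.625,.245,.23],-.9)"
```

```text
t 1.1 p [ 452.6 -121.5  231.1] yaw -0.94 z [ 0. -0. -1.] F [ 1.1  0.7 -0.5] w 32.0 g 0.0
move [  6.656 -14.771   0.042] [ 0.001 -0.001 -0.004]
```

>>> {"fn": "jog_arm", "kwargs": {
  "targets": [
    [[6.2, -14.8, 0], [0, 0, 0], 0],
    [[6.2, -14.8, 0], [0, 0, 0], 0],
    [[6.2, -14.8, 0], [0, 0, 0], 0],
    [[6.2, -14.8, 0], [0, 0, 0], 0],
    [[6.2, -14.8, 0], [0, 0, 0], 0],
    [[6.2, -14.8, 0], [0, 0, 0], 0],
    [[6.2, -14.8, 0], [0, 0, 0], 0],
    [[6.2, -14.8, 0], [0, 0, 0], 0]
  ]
}}

```text
time: 2.1
tool_pos: [0.613, 0.2454, 0.2301]
tool_rot: [0.0, 1.0, -0.007, -0.001]
contact_force: [-1.1, -0.3, 0.4]
gripper_width: 0.003
grasp_force: 0.0
```

```bash
python3 - <<'E'
from h import *
s=show(); c=cam("wrist",s); im,D=grab_frame("wrist"); cv2.imwrite("pics/w1.png",im[...,::-1]); np.savez("w1.npz",im=im,D=D)
W=cloud(c,D); i=im.astype(int)
m=((i[...,2]-i[...,0]>6)&(W[...,2]>.075)&(W[...,2]<.105)).astype(np.uint8)
n,l,st,_=cv2.connectedComponentsWithStats(m); k=1+np.argmax(st[1:,4]); v,u=np.where(l==k)
P=onplane(c,np.c_[u,v],.092)
r=cv2.minAreaRect((P[:,:2]*1000).astype(np.float32)); print(st[k],r,cv2.boxPoints(r).round(1).tolist(),np.nanmedian(W[v,u,2]))
E
```

```text
t 2.1 p [613.  245.4 230.1] yaw -0.77 z [-0.002 -0.001 -1.   ] F [-1.1 -0.3  0.4] w 0.3 g 0.0
[  276   128    87   185 13361] ((605.7673950195312, 243.33544921875), (61.85291290283203, 145.89710998535156), 88.9755630493164) [[532.2999877929688, 213.6999969482422], [678.2000122070312, 211.10000610351562], [679.2999877929688, 273.0], [533.4000244140625, 275.6000061035156]] 0.09256997242173925
```

View pics/w1.png

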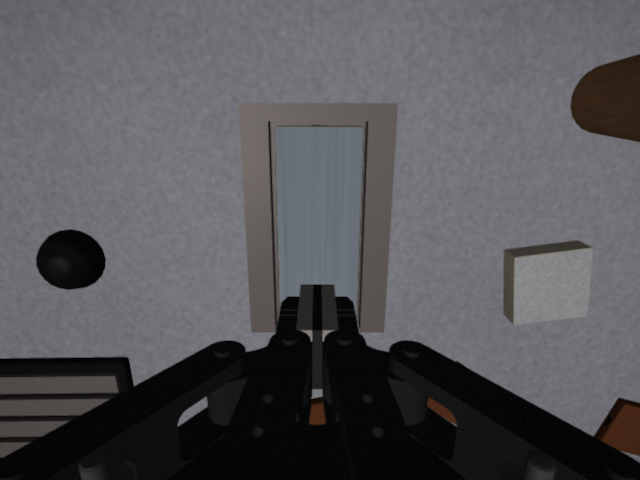

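The wrist view shows the pack in the bay at pixels (276–363, 126–330), rear wall at row 115 and open front at row 331. The cup, notes and mouse are well clear. Next I descend to just above it.

>>> {"fn": "jog_arm", "kwargs": {
  "targets": [
    [[0.4, 0.05, 2], [0, 0, 0], 0],
    [[0.4, 0.05, 4], [0, 0, 0], 0],
    [[0.4, 0.05, 5], [0, 0, 0], 0],
    [[0.4, 0.05, 5.2], [0, 0, 0], 0],
    [[0.4, 0.05, 5.2], [0, 0, 0], 0],
    [[0.4, 0.05, 5.2], [0, 0, 0], 0]
  ]
}}

```text
time: 2.9
tool_pos: [0.6245, 0.2425, 0.1038]
tool_rot: [-0.0, 1.0, -0.008, 0.002]
contact_force: [0.6, 0.7, 0.0]
gripper_width: -0.003
grasp_force: 0.0
```

```bash
python3 -c "
from h import *
s=show();to([.622,.244,.094],-1)"
```

```text
t 2.9 p [624.5 242.5 103.8] yaw -0.95 z [ 0.004  0.001 -1.   ] F [0.6 0.7 0. ] w -0.2 g 0.0
move [-0.104 -0.059  0.391] [-0.007 -0.025  0.006]
```

>>> {"fn": "jog_arm", "kwargs": {
  "targets": [
    [[0, -0.05, 0.1], [0, 0, 0], 0],
    [[0, -0.05, 0.2], [0, 0, 0], 0],
    [[0, -0.05, 0.25], [0, 0, 0], 0],
    [[0, -0.05, 0.25], [0, 0, 0], 0]
  ]
}}

```text
time: 3.4
tool_pos: [0.6231, 0.2438, 0.0947]
tool_rot: [0.0, 1.0, -0.008, -0.0]
contact_force: [-0.4, -1.2, 0.3]
gripper_width: -0.002
grasp_force: 0.0
```

>>> {"fn": "jog_arm", "kwargs": {
  "targets": [
    [[0, 0, 0.04], [0, 0, 0], 0],
    [[0, 0, 0.08], [0, 0, 0], 0],
    [[0, 0, 0.08], [0, 0, 0], 0]
  ]
}}

```text
time: 3.78
tool_pos: [0.6232, 0.2438, 0.0929]
tool_rot: [0.0, 1.0, -0.008, -0.0]
contact_force: [-0.6, -0.0, 0.8]
gripper_width: -0.0
grasp_force: 0.0
```

>>> {"fn": "jog_arm", "kwargs": {
  "targets": [
    [[0, 0, 0.04], [0, 0, 0], 0],
    [[0, 0, 0.04], [0, 0, 0], 0]
  ]
}}

```text
time: 4.03
tool_pos: [0.6233, 0.2438, 0.0921]
tool_rot: [-0.0, 1.0, -0.008, 0.0]
contact_force: [0.4, -0.1, 0.2]
gripper_width: 0.001
grasp_force: 0.0
```

>>> {"fn": "jog_arm", "kwargs": {
  "targets": [
    [[0, 0, 0.03], [0, 0, 0], 0],
    [[0, 0, 0.03], [0, 0, 0], 0]
  ]
}}

```text
time: 4.28
tool_pos: [0.6233, 0.2438, 0.092]
tool_rot: [0.0, 1.0, -0.008, 0.0]
contact_force: [-2.5, -0.9, 5.5]
gripper_width: -0.001
grasp_force: 2.5
```

>>> {"fn": "jog_arm", "kwargs": {
  "targets": [
    [[0, 0, 0.02], [0, 0, 0], 0],
    [[0, 0, 0.02], [0, 0, 0], 0]
  ]
}}

```text
time: 4.53
tool_pos: [0.6233, 0.2438, 0.0921]
tool_rot: [0.0, 1.0, -0.008, 0.0]
contact_force: [-4.0, -2.0, 7.0]
gripper_width: -0.003
grasp_force: 3.6
```

>>> {"fn": "jog_arm", "kwargs": {
  "targets": [
    [[0, 0, 0.05], [0, 0, 0], 0],
    [[0, 0, 0.05], [0, 0, 0], 0]
  ]
}}

```text
time: 4.78
tool_pos: [0.6234, 0.2438, 0.092]
tool_rot: [0.0, 1.0, -0.008, -0.0]
contact_force: [-6.0, -2.4, 11.4]
gripper_width: 0.002
grasp_force: 6.0
```

>>> {"fn": "jog_arm", "kwargs": {
  "targets": [
    [[-0.1, 0, 0.02], [0, 0, 0], 0],
    [[-0.2, 0, 0.02], [0, 0, 0], 0],
    [[-0.3, 0, 0.02], [0, 0, 0], 0],
    [[-0.4, 0, 0.02], [0, 0, 0], 0]
  ]
}}

```text
time: 5.28
tool_pos: [0.6166, 0.2443, 0.0921]
tool_rot: [-0.001, 1.0, -0.008, 0.004]
contact_force: [4.6, 0.4, 6.7]
gripper_width: 0.002
grasp_force: 3.0
```

```bash
cat >> h.py <<'E'
def packw(z=.092):
    s=show(); c=cam("wrist",s); im,D=grab_frame("wrist"); W=cloud(c,D); i=im.astype(int)
    m=((i[...,2]-i[...,0]>6)&(abs(W[...,2]-z)<.02)).astype(np.uint8)
    n,l,st,_=cv2.connectedComponentsWithStats(m); k=1+np.argmax(st[1:,4]); v,u=np.where(l==k)
    P=onplane(c,np.c_[u,v],z)*1000; r=cv2.minAreaRect(P[:,:2].astype(np.float32)); print("wrist pack",st[k],np.round(cv2.boxPoints(r),1).tolist(),r[2]); return im
def packt(z=.092,box=(190,150,260,290)):
    c=cam("top"); im,D=grab_frame("top"); i=im.astype(int); m=np.zeros((480,640),np.uint8); u0,v0,u1,v1=box
    W=cloud(c,D)
    m[v0:v1,u0:u1]=((i[...,2]-i[...,0]>8)&(abs(W[...,2]-z)<.025))[v0:v1,u0:u1]
    m=cv2.morphologyEx(m,cv2.MORPH_OPEN,np.ones((3,3)))
    v,u=np.where(m>0); P=onplane(c,np.c_[u,v],z)*1000; r=cv2.minAreaRect(P[:,:2].astype(np.float32)); print("top pack",len(u),"x",np.percentile(P[:,0],[1,99]).round(1),"y",np.percentile(P[:,1],[1,99]).round(1),np.round(cv2.boxPoints(r),1).tolist(),r[2]); return im
E
python3 - <<'E'
from h import *
im=packw(); im2=packt(); s=show()
cv2.imwrite("pics/w2.png",np.hstack([cv2.resize(im,(400,300)),cv2.resize(im2[140:300,150:310],(300,300))])[...,::-1])
E
```

```text
t 5.28 p [616.6 244.3  92.1] yaw -0.94 z [ 0.009  0.002 -1.   ] F [4.6 0.4 6.7] w 0.1 g 3.0
wrist pack [  234   152   168   200 25940] [[593.7000122070312, 212.60000610351562], [678.0999755859375, 211.0], [679.2000122070312, 273.0], [594.7999877929688, 274.5]] 88.96210479736328
top pack 51 x [653.8 676.8] y [213.8 223.2] [[653.5999755859375, 222.6999969482422], [653.7999877929688, 213.8000030517578], [677.0, 214.3000030517578], [676.7999877929688, 223.1999969482422]] 1.1805702447891235
t 5.38 p [616.4 244.3  92.1] yaw -0.93 z [ 0.008  0.002 -1.   ] F [2.6 0.1 6.7] w 0.0 g 3.3
```

View pics/w2.png

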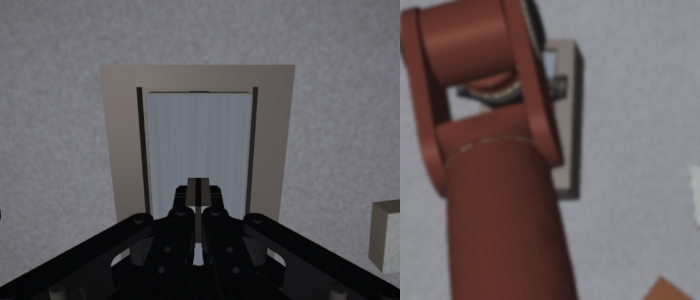

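The wrist view shows the pack's rear edge still at x≈0.679, so the tips slipped because the press fell to 6.7 N. I'll press more firmly.

>>> {"fn": "jog_arm", "kwargs": {
  "targets": [
    [[0, 0, 0.08], [0, 0, 0], 0],
    [[0, 0, 0.08], [0, 0, 0], 0]
  ]
}}

```text
time: 5.62
tool_pos: [0.6164, 0.2444, 0.092]
tool_rot: [-0.001, 1.0, -0.008, 0.004]
contact_force: [-1.4, -2.0, 13.7]
gripper_width: 0.001
grasp_force: 7.4
```

>>> {"fn": "jog_arm", "kwargs": {
  "targets": [
    [[-0.1, 0, 0.03], [0, 0, 0], 0],
    [[-0.2, 0, 0.04], [0, 0, 0], 0],
    [[-0.3, 0, 0.05], [0, 0, 0], 0]
  ]
}}

```text
time: 6.0
tool_pos: [0.6123, 0.2448, 0.0921]
tool_rot: [-0.002, 1.0, -0.008, 0.008]
contact_force: [7.0, -0.4, 12.6]
gripper_width: -0.0
grasp_force: 6.1
```

```bash
python3 -c "
from h import *
packw()"
```

```text
t 6.0 p [612.3 244.8  92.1] yaw -0.94 z [ 0.017  0.003 -1.   ] F [ 7.  -0.4 12.6] w -0.0 g 6.1
wrist pack [  234   151   168   201 26063] [[589.5, 213.0], [674.0999755859375, 211.39999389648438], [675.2999877929688, 273.5], [590.7000122070312, 275.1000061035156]] 88.90123748779297
```

The pack follows now (rear edge moved 4 mm with the tips). I continue with the same press.

>>> {"fn": "jog_arm", "kwargs": {
  "targets": [
    [[-0.1, 0, 0.0], [0, 0, 0], 0],
    [[-0.2, 0, 0.0], [0, 0, 0], 0],
    [[-0.3, 0, 0.0], [0, 0, 0], 0],
    [[-0.4, 0, 0.0], [0, 0, 0], 0],
    [[-0.5, 0, 0.0], [0, 0, 0], 0]
  ]
}}

```text
time: 6.68
tool_pos: [0.5998, 0.2452, 0.0921]
tool_rot: [-0.002, 1.0, -0.008, 0.008]
contact_force: [7.2, 0.4, 11.6]
gripper_width: 0.005
grasp_force: 5.9
```

```bash
python3 -c "
from h import *
packw()"
```

```text
t 6.67 p [599.8 245.2  92.1] yaw -0.94 z [ 0.017  0.003 -1.   ] F [ 7.2  0.4 11.6] w 0.4 g 5.9
wrist pack [  234   150   168   202 26239] [[577.0, 213.5], [661.9000244140625, 211.89999389648438], [663.0999755859375, 273.8999938964844], [578.2000122070312, 275.5]] 88.9178695678711
```

>>> {"fn": "jog_arm", "kwargs": {
  "targets": [
    [[-0.12, 0, 0.01], [0, 0, 0], 0],
    [[-0.24, 0, 0.02], [0, 0, 0], 0],
    [[-0.36, 0, 0.02], [0, 0, 0], 0],
    [[-0.48, 0, 0.02], [0, 0, 0], 0],
    [[-0.6, 0, 0.03], [0, 0, 0], 0],
    [[-0.72, 0, 0.03], [0, 0, 0], 0],
    [[-0.84, 0, 0.03], [0, 0, 0], 0],
    [[-0.96, 0, 0.03], [0, 0, 0], 0]
  ]
}}

```text
time: 7.72
tool_pos: [0.5766, 0.2458, 0.092]
tool_rot: [-0.002, 1.0, -0.008, 0.009]
contact_force: [8.4, 0.1, 14.1]
gripper_width: -0.004
grasp_force: 6.7
```

```bash
python3 -c "
from h import *
packw()"
```

```text
t 7.72 p [576.6 245.8  92. ] yaw -0.94 z [ 0.019  0.004 -1.   ] F [ 8.4  0.1 14.1] w -0.3 g 6.7
wrist pack [  234   149   168   203 26408] [[553.9000244140625, 214.0], [639.0999755859375, 212.5], [640.2000122070312, 274.5], [555.0, 276.0]] 88.97259521484375
```

>>> {"fn": "jog_arm", "kwargs": {
  "targets": [
    [[-0.12, 0, 0], [0, 0, 0], 0],
    [[-0.24, 0.01, 0], [0, 0, 0], 0],
    [[-0.36, 0.02, 0], [0, 0, 0], 0],
    [[-0.48, 0.02, 0], [0, 0, 0], 0],
    [[-0.6, 0.02, 0], [0, 0, 0], 0],
    [[-0.72, 0.02, 0], [0, 0, 0], 0],
    [[-0.84, 0.02, 0], [0, 0, 0], 0],
    [[-0.96, 0.02, 0], [0, 0, 0], 0]
  ]
}}

```text
time: 8.78
tool_pos: [0.5527, 0.2458, 0.092]
tool_rot: [-0.002, 1.0, -0.008, 0.009]
contact_force: [8.4, -0.8, 13.8]
gripper_width: 0.004
grasp_force: 6.9
```

```bash
python3 -c "
from h import *
packw()"
```

```text
t 8.78 p [552.7 245.8  92. ] yaw -0.94 z [ 0.019  0.004 -1.   ] F [ 8.4 -0.8 13.8] w 0.3 g 6.9
wrist pack [  235   149   167   203 26390] [[530.0, 214.10000610351562], [615.2000122070312, 212.5], [616.4000244140625, 274.5], [531.2000122070312, 276.1000061035156]] 88.89885711669922
```

Overhang is about 49 mm and the pack is flat. I lift off, step back over the overhang, open and look.

>>> {"fn": "jog_arm", "kwargs": {
  "targets": [
    [[0, 0, -0.4], [0, 0, 0], 0],
    [[0, 0, -1.5], [0, 0, 0], 0],
    [[0, 0, -4], [0, 0, 0], 0],
    [[-2.5, 0, -5], [0, 0, 0], 100],
    [[-2.5, 0.05, -5], [0, 0, 0], 100],
    [[-2.5, 0.05, -5], [0, 0, 0], 100],
    [[-2.5, 0.05, -5], [0, 0, 0], 100],
    [[-2.5, 0.05, -5], [0, 0, 0], 100]
  ]
}}

```text
time: 9.82
tool_pos: [0.483, 0.244, 0.2087]
tool_rot: [0.0, 1.0, -0.008, -0.001]
contact_force: [-0.5, -0.9, 0.4]
gripper_width: 1.0
grasp_force: 0.0
```

```bash
python3 - <<'E'
from h import *
im=packw(); im2=packt(); to([.489,.2435,.12],-1)
cv2.imwrite("pics/w3.png",np.hstack([cv2.resize(im,(400,300)),cv2.resize(im2[140:300,150:310],(300,300))])[...,::-1])
E
```

```text
t 9.82 p [483.  244.  208.7] yaw -0.95 z [-0.002 -0.001 -1.   ] F [-0.5 -0.9  0.4] w 85.0 g 0.0
wrist pack [  262    14   102   232 21735] [[467.6000061035156, 215.39999389648438], [615.0999755859375, 212.5], [616.2999877929688, 274.3999938964844], [468.79998779296875, 277.20001220703125]] 88.88713836669922
top pack 768 x [471.8 615.3] y [214.9 273.3] [[467.5, 217.5], [613.5999755859375, 205.1999969482422], [618.5999755859375, 265.8999938964844], [472.6000061035156, 278.20001220703125]] 85.2196044921875
move [0.246 0.018 3.566] [0.004 0.01  0.007]
```

View pics/w3.png

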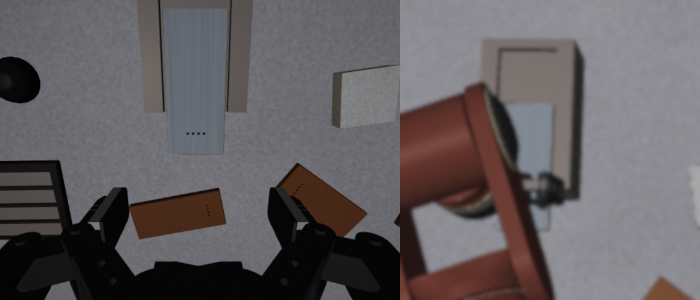

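The view shows the pack flat with its front edge at about (196,154) in the left half. It overhangs the bay edge (row 112) by about 49 mm with its sides free. Next I descend around the overhang.

>>> {"fn": "jog_arm", "kwargs": {
  "targets": [
    [[0.2, -0.07, 1.5], [0, 0, 0], 100],
    [[0.2, -0.07, 3], [0, 0, 0], 100],
    [[0.2, -0.07, 4.5], [0, 0, 0], 100],
    [[0.2, -0.07, 5.5], [0, 0, 0], 100],
    [[0.2, -0.07, 5.95], [0, 0, 0], 100],
    [[0.2, -0.07, 5.95], [0, 0, 0], 100],
    [[0.2, -0.07, 5.95], [0, 0, 0], 100]
  ]
}}

```text
time: 10.8
tool_pos: [0.4889, 0.2463, 0.0628]
tool_rot: [-0.0, 1.0, -0.008, 0.001]
contact_force: [0.1, -0.1, 0.4]
gripper_width: 0.997
grasp_force: 0.0
```

```bash
python3 -c "
from h import *
show();to([.488,.2456,.060],-1.1); packw()"
```

```text
t 10.8 p [488.9 246.3  62.8] yaw -0.92 z [ 0.002  0.001 -1.   ] F [ 0.1 -0.1  0.4] w 84.7 g 0.0
move [-0.035  0.029  0.11 ] [-0.006 -0.016  0.022]
t 10.8 p [488.9 246.3  62.8] yaw -0.92 z [ 0.002  0.001 -1.   ] F [ 0.1 -0.1  0.4] w 84.7 g 0.0
wrist pack [  198     0   236   396 80443] [[467.29998779296875, 215.3000030517578], [592.2999877929688, 212.8000030517578], [593.5, 275.0], [468.5, 277.5]] 88.86418914794922
```

>>> {"fn": "jog_arm", "kwargs": {
  "targets": [
    [[0, 0.02, 0.05], [0, 0, 0], 80],
    [[0, 0.02, 0.05], [0, 0, 0], 60],
    [[0, 0.02, 0.05], [0, 0, 0], 40],
    [[0, 0.02, 0.05], [0, 0, 0], 20],
    [[0, 0.02, 0.05], [0, 0, 0], 20],
    [[0, 0.02, 0.05], [0, 0, 0], 20]
  ]
}}

```text
time: 11.6
tool_pos: [0.4884, 0.2457, 0.0613]
tool_rot: [-0.0, 1.0, -0.008, 0.001]
contact_force: [-1.1, -0.4, 6.2]
gripper_width: 0.737
grasp_force: 64.7
```

```bash
python3 -c "
from h import *
show()"
```

```text
t 11.6 p [488.4 245.7  61.3] yaw -0.92 z [ 0.001  0.    -1.   ] F [-1.1 -0.4  6.2] w 62.6 g 64.7
```

>>> {"fn": "jog_arm", "kwargs": {
  "targets": [
    [[0, 0, -0.2], [0, 0, 0], 20],
    [[0, 0, -0.5], [0, 0, 0], 20],
    [[0, 0, -1], [0, 0, 0], 20],
    [[0, 0, -1.6], [0, 0, 0], 20],
    [[0, 0, -2.4], [0, 0, 0], 20],
    [[0, 0, -3.2], [0, 0, 0], 20],
    [[0, 0, -4], [0, 0, 0], 20],
    [[0, 0, -4], [0, 0, 0], 20]
  ]
}}

```text
time: 12.6
tool_pos: [0.4894, 0.246, 0.1632]
tool_rot: [-0.001, 1.0, -0.008, 0.003]
contact_force: [-0.4, 0.5, -3.9]
gripper_width: 0.734
grasp_force: 66.5
```

```bash
cat >> h.py <<'E'
def droop():
    "pack in hand: plane fit and outline in tool frame (mm)"
    s=show(); im,D=grab_frame("wrist"); p=camera_params("wrist"); f=240/np.tan(np.radians(p["fovy"])/2); M=np.array(p["hand_eye"])
    W=cloud((f,p["cx"],p["cy"],M),D)*1000; i=im.astype(int)
    m=((i[...,2]-i[...,0]>6)&(abs(W[...,1])<45)&(W[...,2]>-70)&(W[...,2]<60)).astype(np.uint8)
    n,l,st,_=cv2.connectedComponentsWithStats(m); k=1+np.argmax(st[1:,4]); P=W[l==k]; P=P[np.isfinite(P[:,0])]
    A=np.c_[P[:,:2],np.ones(len(P))]; c=np.linalg.lstsq(A,P[:,2],rcond=None)[0]
    r=cv2.minAreaRect(P[:,:2].astype(np.float32))
    print("n",len(P),"pitch deg (+: far end low)",np.degrees(np.arctan(c[0])).round(2),"roll",np.degrees(np.arctan(c[1])).round(2),"top z at tool x=0:",c[2].round(1),"x",np.percentile(P[:,0],[.5,99.5]).round(1),"y",np.percentile(P[:,1],[.5,99.5]).round(1),"rect",[np.round(t,1) for t in r]); return im
E
python3 -c "
from h import *
im=droop(); cv2.imwrite('pics/w4.png',im[...,::-1])"
```

```text
t 12.6 p [489.4 246.  163.2] yaw -0.92 z [ 0.005  0.002 -1.   ] F [-0.4  0.5 -3.9] w 62.4 g 66.5
n 81171 pitch deg (+: far end low) 0.64 roll -0.04 top z at tool x=0: -31.2 x [-18.8 103.5] y [-30.3  30.8] rect [array([41.7,  0.3]), array([ 62.5, 125.4]), np.float64(89.6)]
```

The grip is firm: pack level within 0.6°, gripped end 20 mm behind the TCP, far end at +130 mm. Next I carry it across, high over everything.

>>> {"fn": "jog_arm", "kwargs": {
  "targets": [
    [[0.1, 0.5, -0.3], [0, 0, 0], 20],
    [[0.3, 1.7, -0.6], [0, 0, 0], 20],
    [[0.5, 3.2, -1], [0, 0, -0.1], 20],
    [[0.7, 4.9, -1.4], [0, 0, -0.2], 20],
    [[0.9, 6.7, -1.4], [0, 0, -0.3], 20],
    [[1.1, 8.5, -1.4], [0, 0, -0.4], 20],
    [[1.3, 10.3, -1.4], [0, 0, -0.5], 20],
    [[1.5, 12.1, -1.4], [0, 0, -0.6], 20]
  ]
}}

```text
time: 13.65
tool_pos: [0.5196, -0.0598, 0.1943]
tool_rot: [0.0, 0.999, 0.034, -0.001]
contact_force: [-0.3, -0.1, -3.7]
gripper_width: 0.74
grasp_force: 66.8
```

```bash
python3 -c "
from h import *
show();to([.5445,-.244,.2],5.3)"
```

```text
t 13.65 p [519.6 -59.8 194.3] yaw 3.88 z [-0.002 -0.    -1.   ] F [-0.3 -0.1 -3.7] w 62.9 g 66.8
move [ 0.497  7.419 -0.227] [ 0.001  0.012 -0.178]
```

>>> {"fn": "jog_arm", "kwargs": {
  "targets": [
    [[0.1, 1.7, 0], [0, 0, 0], 20],
    [[0.2, 3.4, 0], [0, 0, -0.1], 20],
    [[0.3, 4.9, 0], [0, 0, -0.15], 20],
    [[0.4, 6.1, 0], [0, 0, -0.18], 20],
    [[0.5, 7, 0], [0, 0, -0.18], 20],
    [[0.5, 7.4, 0], [0, 0, -0.18], 20],
    [[0.5, 7.4, 0], [0, 0, -0.18], 20],
    [[0.5, 7.4, 0], [0, 0, -0.18], 20]
  ]
}}

```text
time: 14.65
tool_pos: [0.5453, -0.2404, 0.1949]
tool_rot: [-0.0, 0.999, 0.047, -0.0]
contact_force: [-0.9, 0.2, -4.5]
gripper_width: 0.737
grasp_force: 66.8
```

```bash
python3 - <<'E'
from h import *
im=droop(); s=show(); c=cam("wrist",s); im,D=grab_frame("wrist"); np.savez("w5.npz",im=im,D=D,M=c[3])
cv2.imwrite("pics/w5.png",im[...,::-1])
E
```

```text
t 14.65 p [ 545.3 -240.4  194.9] yaw 5.37 z [-0.     0.001 -1.   ] F [-0.9  0.2 -4.5] w 62.7 g 66.8
n 81140 pitch deg (+: far end low) 0.63 roll -0.05 top z at tool x=0: -31.2 x [-18.9 103.4] y [-30.3  30.8] rect [array([41.5,  0.3]), array([ 62.5, 125.5]), np.float64(89.6)]
t 14.7 p [ 545.3 -240.4  195. ] yaw 5.38 z [-0.  0. -1.] F [-0.2  0.4 -4.2] w 62.6 g 66.8
```

View pics/w5.png

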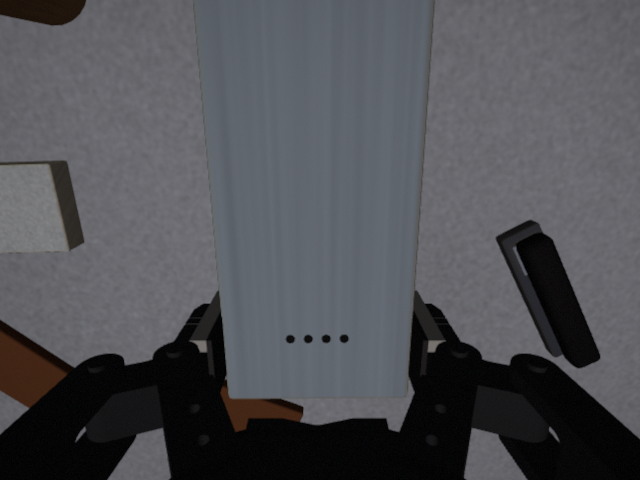

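The view shows the pack held flat between the pads and hiding the dock. The stapler (550,290) and notes (35,205) are clear. I'll refine the dock from the unobstructed first pictures.

```bash
python3 - <<'E'
from h import *
a=np.load("top0.npz"); im=a["im"]; c=cam("top"); g=im.max(-1).astype(int)
x0,y0,x1,y1=395,145,470,235
A=cv2.resize(np.clip(im[y0:y1,x0:x1].astype(int)*2,0,255).astype(np.uint8),None,fx=6,fy=6,interpolation=2)
b=np.load("scene0.npz")["im"]; B=np.clip(b[315:395,255:345].astype(int)*2,0,255).astype(np.uint8); B=cv2.resize(B,None,fx=3.8,fy=3.8,interpolation=2)
C=np.zeros((540,800,3),np.uint8);C[:540,:450]=A;C[:B.shape[0],450:450+B.shape[1]]=B
cv2.imwrite("pics/dock.png",C[...,::-1])
m=g<60
for v in range(154,228,4):
    u=np.where(m[v,395:470])[0]
    if len(u): print(v,u.min()+395,u.max()+395,end=' | ')
# tongue
T=[]
for v in range(211,221):
    u=np.where(m[v,395:470])[0]+395; P=onplane(c,[[u.min()-.5,v],[u.max()+.5,v]],.035)*1000; T.append((P[0]+P[1])/2); w=np.linalg.norm(P[0]-P[1])
T=np.array(T); print("\ntongue mid",T.mean(0).round(1),"w",w.round(1))
W=cloud(c,a["D"])*1000
sub=W[150:230,395:470].reshape(-1,3); H=sub[(sub[:,2]>52)&(sub[:,2]<65)]; print("wall mean",H.mean(0).round(1),len(H),np.percentile(H,[2,98],axis=0).round(1).tolist())
G=sub[(sub[:,2]>41)&(sub[:,2]<50)]; print("guides",G.mean(0).round(1),len(G))
d=H.mean(0)-T.mean(0); print("yaw tongue->wall",np.degrees(np.arctan2(d[1],d[0])))
E
```

```text
158 445 449 | 162 406 449 | 166 404 449 | 170 403 450 | 174 403 450 | 178 404 451 | 182 404 451 | 186 405 452 | 190 405 452 | 194 406 453 | 198 406 454 | 202 407 456 | 206 407 453 | 210 408 439 | 214 424 438 | 218 425 438 | 222 425 439 | 226 427 428 | 
tongue mid [ 580.  -233.7   35. ] w 31.9
wall mean [ 699.5 -228.1   57.5] 272 [[652.9, -279.8, 52.4], [710.9, -177.4, 63.5]]
guides [ 650.  -232.2   45.2] 688
yaw tongue->wall 2.660373856149535
```

View pics/dock.png

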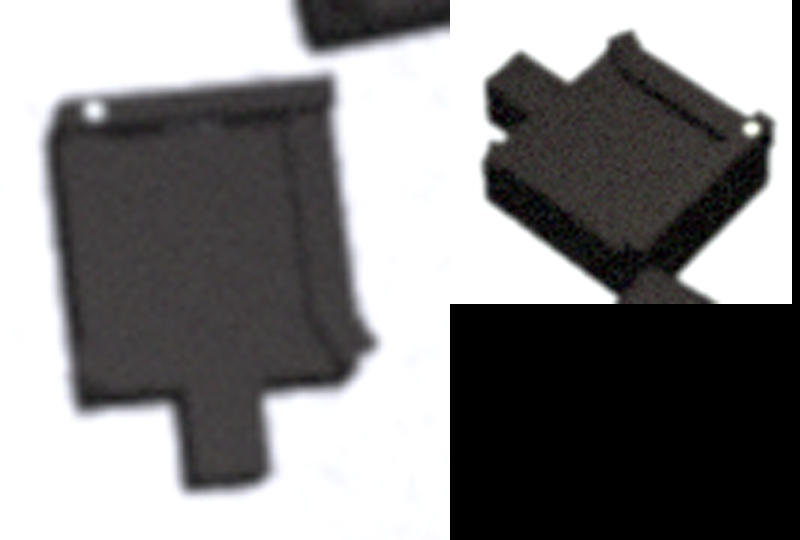

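```bash
python3 - <<'E'
from h import *
a=np.load("top0.npz"); c=cam("top"); px=lambda x,y:[395+(x+.5)/6-.5,145+(y+.5)/6-.5]
L,Rr=onplane(c,[px(60,100),px(333,77)],.057)[:,:2]*1000
d=L-Rr; yaw=np.degrees(np.arctan2(-d[0],d[1])); print("wall back",L.round(1),Rr.round(1),"len",np.linalg.norm(d).round(1),"yaw",yaw.round(2),"mid",((L+Rr)/2).round(1))
F=onplane(c,[px(80,392),px(345,370),px(178,398),px(262,390)],.035)[:,:2]*1000; print("base front L,R, tongue root L,R",F.round(1).tolist())
print("tongue end",(onplane(c,[px(186,472),px(270,462)],.035)[:,:2]*1000).round(1).tolist())
# depth: guides/wall, robust
W=cloud(c,a["D"])*1000; s=W[150:226,398:462].reshape(-1,3); s=s[s[:,2]>25]
for y in (4,5,5.3,6):
    t=np.radians(y); X=s[:,:2]@[np.cos(t),np.sin(t)]; Y=s[:,:2]@[-np.sin(t),np.cos(t)]
    w=s[:,2]>53; b=s[:,2]<52
    wy=np.percentile(Y[w&(X>655)],[3,97]); wx=np.percentile(X[w&(X>655)],[3,50,97]); tg=Y[b&(X<np.percentile(X,10))]
    print(y,"wall X",wx.round(1),"Y",wy.round(1),wy.mean().round(1),"base Y",np.percentile(Y[b],[2,98]).round(1),"tongue Y",np.percentile(tg,[5,95]).round(1),"Xmin",np.percentile(X,[.5,2]).round(1))
# scene camera, wall LED and ends for a check
c2=cam("scene"); q=lambda x,y:[255+(x-450+.5)/3.8-.5,315+(y+.5)/3.8-.5]
print("scene wall back ends z57",(onplane(c2,[q(625,33),q(768,115)],.057)[:,:2]*1000).round(1).tolist())
print("scene tongue end z35",(onplane(c2,[q(520,52),q(487,84)],.035)[:,:2]*1000).round(1).tolist())
E
```

```text
wall back [ 702.2 -176.9] [ 710.6 -281. ] len 104.4 yaw 4.6 mid [ 706.4 -229. ]
base front L,R, tongue root L,R [[593.3, -184.5], [601.3, -285.8], [590.7, -221.8], [593.6, -253.9]]
tongue end [[562.0, -224.0], [565.7, -256.0]]
4 wall X [678.1 684.6 690.7] Y [-326.8 -226.1] -276.4 base Y [-330. -225.] tongue Y [-294.8 -246.5] Xmin [543.8 551.2]
5 wall X [673.3 679.5 685.9] Y [-338.7 -238. ] -288.4 base Y [-341.1 -236.2] tongue Y [-311.1 -259.8] Xmin [538.9 546.2]
5.3 wall X [671.9 678.  684.4] Y [-342.3 -241.6] -291.9 base Y [-344.3 -239.6] tongue Y [-321.7 -264.6] Xmin [537.4 544.7]
6 wall X [668.4 674.4 680.7] Y [-350.5 -249.8] -300.2 base Y [-351.9 -247.3] tongue Y [-335.1 -283.9] Xmin [533.8 541. ]
scene wall back ends z57 [[606.0, -192.2], [698.6, -177.2]]
scene tongue end z35 [[561.7, -229.8], [566.1, -257.1]]
```

Dock fit: centre ≈ (0.6525, −0.2338), yaw ≈ 4.9°. The tongue end agrees in both cameras, (564,−242) mm. I go in front of the dock first, then down.

>>> {"fn": "jog_arm", "kwargs": {
  "targets": [
    [[-1.2, 0.02, 0], [0, 0.04, 0.03], 20],
    [[-2.5, 0.05, 0.5], [0, 0.08, 0.06], 20],
    [[-3.5, 0.07, 1.5], [0, 0.08, 0.06], 20],
    [[-3.7, 0.07, 3], [0, 0.08, 0.06], 20],
    [[-3.7, 0.07, 4.5], [0, 0.08, 0.06], 20],
    [[-3.7, 0.07, 5.8], [0, 0.08, 0.06], 20],
    [[-3.7, 0.07, 6.5], [0, 0.08, 0.06], 20],
    [[-3.7, 0.07, 6.5], [0, 0.08, 0.06], 20]
  ]
}}

```text
time: 15.75
tool_pos: [0.4528, -0.2508, 0.0315]
tool_rot: [-0.001, 0.999, 0.043, 0.005]
contact_force: [-0.3, 0.1, -3.7]
gripper_width: 0.737
grasp_force: 66.9
```

```bash
python3 - <<'E'
from h import *
im=droop()
im,D=grab_frame("scene"); cv2.imwrite("pics/s6.png",cv2.resize(np.clip(im[250:400,150:350].astype(int)*2,0,255).astype(np.uint8),None,fx=4,fy=4,interpolation=2)[...,::-1])
c=np.array([.6525,-.2338]);t=np.radians(4.9)
P=c-.2*np.array([np.cos(t),np.sin(t)]); to([*P,.0215],4.9)
E
```

```text
t 15.75 p [ 452.8 -250.8   31.5] yaw 4.87 z [ 0.009  0.003 -1.   ] F [-0.3  0.1 -3.7] w 62.7 g 66.9
n 81151 pitch deg (+: far end low) 0.62 roll -0.04 top z at tool x=0: -31.2 x [-18.8 103.4] y [-30.3  30.8] rect [array([41.7,  0.4]), array([ 62.4, 125.5]), np.float64(89.4)]
move [-0.051 -0.057  0.497] [ 0.011 -0.092 -0.005]
```

View pics/s6.png

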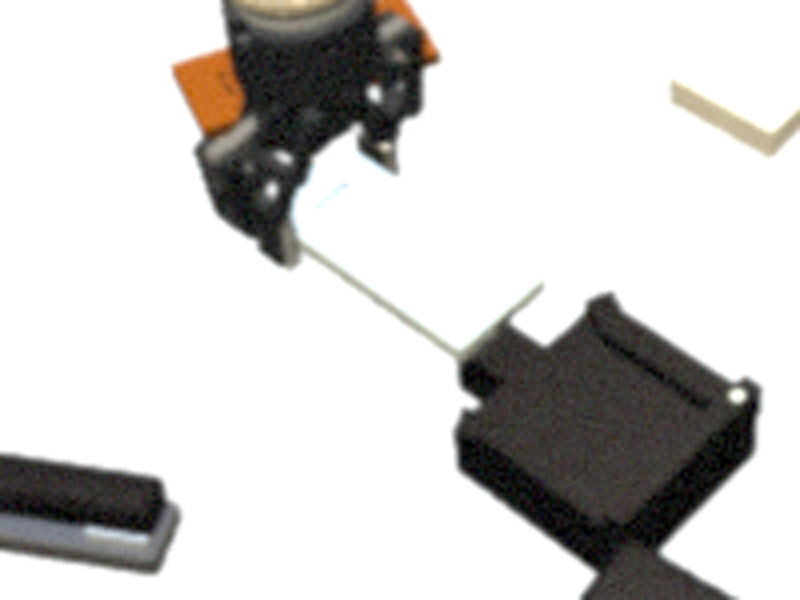

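The scene view shows the pack in line in front of the dock, its far end just over the tongue tip (500,320), level and clear of the stapler. Now I go down to just over floor height and slide in slowly.

>>> {"fn": "jog_arm", "kwargs": {
  "targets": [
    [[0, -0.03, 0.2], [0, 0, 0], 20],
    [[0, -0.03, 0.38], [0, 0, 0], 20],
    [[0.3, -0.03, 0.38], [0, 0, 0], 20],
    [[0.6, -0.03, 0.39], [0, 0, 0], 20],
    [[0.9, -0.03, 0.39], [0, 0, 0], 20],
    [[1.2, -0.03, 0.4], [0, 0, 0], 20],
    [[1.5, -0.03, 0.4], [0, 0, 0], 20],
    [[1.5, -0.03, 0.4], [0, 0, 0], 20]
  ]
}}

```text
time: 16.85
tool_pos: [0.4915, -0.2478, 0.0231]
tool_rot: [-0.0, 0.999, 0.042, 0.006]
contact_force: [-0.1, -0.1, -3.3]
gripper_width: 0.737
grasp_force: 67.0
```

```bash
python3 - <<'E'
from h import *
s=show(); c=np.array([652.5,-233.8]);t=np.radians(4.9); d=s["tool_pos"][:2]*1000-c
print("dock x,y of TCP",d@[np.cos(t),np.sin(t)],d@[-np.sin(t),np.cos(t)])
E
```

```text
t 16.85 p [ 491.5 -247.8   23.1] yaw 4.87 z [ 0.011  0.001 -1.   ] F [-0.1 -0.1 -3.3] w 62.6 g 67.0
dock x,y of TCP -161.63125234729787 -0.15866515429355135
```

>>> {"fn": "jog_arm", "kwargs": {
  "targets": [
    [[0, 0, 0.1], [0, 0, 0], 20],
    [[0.2, 0, 0.17], [0, 0, 0], 20],
    [[0.5, 0, 0.17], [0, 0, 0], 20],
    [[0.8, 0, 0.18], [0, 0, 0], 20],
    [[1.1, 0, 0.18], [0, 0, 0], 20],
    [[1.4, 0, 0.19], [0, 0, 0], 20],
    [[1.7, 0, 0.19], [0, 0, 0], 20],
    [[1.7, 0, 0.19], [0, 0, 0], 20]
  ]
}}

```text
time: 17.85
tool_pos: [0.5339, -0.2442, 0.0188]
tool_rot: [-0.0, 0.999, 0.042, 0.006]
contact_force: [-0.6, -0.8, -4.2]
gripper_width: 0.74
grasp_force: 67.0
```

>>> {"fn": "jog_arm", "kwargs": {
  "targets": [
    [[0.2, 0, 0.02], [0, 0, 0], 20],
    [[0.4, 0, 0.04], [0, 0, 0], 20],
    [[0.6, 0, 0.06], [0, 0, 0], 20],
    [[0.8, 0, 0.06], [0, 0, 0], 20],
    [[1.0, 0, 0.06], [0, 0, 0], 20],
    [[1.0, 0, 0.06], [0, 0, 0], 20]
  ]
}}

```text
time: 18.6
tool_pos: [0.5586, -0.2421, 0.0176]
tool_rot: [-0.0, 0.999, 0.042, 0.006]
contact_force: [-0.1, -1.4, -3.4]
gripper_width: 0.736
grasp_force: 67.0
```

Free so far, with about 9 mm left. I lower gently to the floor before the final push.

>>> {"fn": "jog_arm", "kwargs": {
  "targets": [
    [[0, 0, 0.03], [0, 0, 0], 20],
    [[0, 0, 0.05], [0, 0, 0], 20],
    [[0, 0, 0.05], [0, 0, 0], 20]
  ]
}}

```text
time: 18.98
tool_pos: [0.5582, -0.2421, 0.0165]
tool_rot: [-0.0, 0.999, 0.042, 0.006]
contact_force: [-0.8, 0.5, -1.6]
gripper_width: 0.737
grasp_force: 67.2
```

>>> {"fn": "jog_arm", "kwargs": {
  "targets": [
    [[0.06, 0, 0], [0, 0, 0], 20],
    [[0.12, 0, 0], [0, 0, 0], 20],
    [[0.18, 0, 0], [0, 0, 0], 20],
    [[0.24, 0, 0], [0, 0, 0], 20],
    [[0.24, 0, 0], [0, 0, 0], 20]
  ]
}}

```text
time: 19.6
tool_pos: [0.5645, -0.2416, 0.0165]
tool_rot: [-0.0, 0.999, 0.042, 0.006]
contact_force: [-0.1, -0.9, -0.7]
gripper_width: 0.735
grasp_force: 67.3
```

>>> {"fn": "jog_arm", "kwargs": {
  "targets": [
    [[0.04, 0, 0], [0, 0, 0], 20],
    [[0.08, 0, 0], [0, 0, 0], 20],
    [[0.08, 0, 0], [0, 0, 0], 20]
  ]
}}

```text
time: 19.98
tool_pos: [0.5663, -0.2414, 0.0164]
tool_rot: [-0.0, 0.999, 0.042, 0.006]
contact_force: [-0.6, -0.1, -0.6]
gripper_width: 0.744
grasp_force: 67.3
```

>>> {"fn": "jog_arm", "kwargs": {
  "targets": [
    [[0.03, 0, 0], [0, 0, 0], 20],
    [[0.06, 0, 0], [0, 0, 0], 20],
    [[0.06, 0, 0], [0, 0, 0], 20]
  ]
}}

```text
time: 20.35
tool_pos: [0.5672, -0.2413, 0.0164]
tool_rot: [-0.0, 0.999, 0.042, 0.005]
contact_force: [-5.9, -0.8, 2.7]
gripper_width: 0.736
grasp_force: 67.7
```

>>> {"fn": "jog_arm", "kwargs": {
  "targets": [
    [[0.03, 0, 0.01], [0, 0, 0], 20],
    [[0.03, 0, 0.01], [0, 0, 0], 20]
  ]
}}

```text
time: 20.6
tool_pos: [0.5672, -0.2413, 0.0164]
tool_rot: [-0.0, 0.999, 0.042, 0.004]
contact_force: [-9.3, -0.3, 6.9]
gripper_width: 0.736
grasp_force: 68.1
```

It is against the wall (9 N, no further motion). I relax a little and open.

>>> {"fn": "jog_arm", "kwargs": {
  "targets": [
    [[-0.02, 0, -0.02], [0, 0, 0], 20],
    [[-0.02, 0, -0.02], [0, 0, 0], 78],
    [[-0.02, 0, -0.02], [0, 0, 0], 85],
    [[-0.02, 0, -0.02], [0, 0, 0], 100],
    [[-0.02, 0, -0.02], [0, 0, 0], 100],
    [[-0.02, 0, -0.02], [0, 0, 0], 100]
  ]
}}

```text
time: 21.35
tool_pos: [0.568, -0.2412, 0.0166]
tool_rot: [-0.0, 0.999, 0.042, 0.006]
contact_force: [1.3, -0.5, 0.7]
gripper_width: 0.997
grasp_force: 0.0
```

```bash
python3 -c "
from h import *
packw(.047)"
```

```text
t 21.35 p [ 568.  -241.2   16.6] yaw 4.84 z [ 0.011  0.001 -1.   ] F [ 1.3 -0.5  0.7] w 84.7 g 0.0
wrist pack [  194     0   237   400 81604] [[543.7000122070312, -212.6999969482422], [549.4000244140625, -274.8999938964844], [674.2999877929688, -263.29998779296875], [668.5999755859375, -201.1999969482422]] 5.269087791442871
```

>>> {"fn": "jog_arm", "kwargs": {
  "targets": [
    [[0, 0, -1], [0, 0, 0], 100],
    [[0, 0, -2.5], [0, 0, 0], 100],
    [[0, 0, -4.5], [0, 0, 0], 100],
    [[0.5, 0, -6.5], [0, 0, 0], 100],
    [[1.5, 0, -8], [0, 0, 0], 100],
    [[1.5, 0, -8], [0, 0, 0], 100],
    [[1.5, 0, -8], [0, 0, 0], 100]
  ]
}}

```text
time: 22.28
tool_pos: [0.6024, -0.238, 0.2158]
tool_rot: [-0.001, 0.999, 0.042, 0.005]
contact_force: [-0.6, 1.2, -1.5]
gripper_width: 0.996
grasp_force: 0.0
```

```bash
python3 - <<'E'
from h import *
im=packw(.047); s=np.clip(grab_frame("scene")[0][290:400,220:350].astype(int)*1.5,0,255).astype(np.uint8)
a=np.clip(im.astype(int)*2,0,255).astype(np.uint8)[0:300,180:480]
cv2.imwrite("pics/end.png",np.hstack([cv2.resize(a,(400,400)),cv2.resize(s,(400,400))])[...,::-1])
E
```

```text
t 22.27 p [ 602.4 -238.   215.8] yaw 4.84 z [ 0.009  0.002 -1.   ] F [-0.6  1.2 -1.5] w 84.7 g 0.0
wrist pack [  276    94    80   179 13377] [[543.9000244140625, -212.60000610351562], [549.5999755859375, -274.6000061035156], [696.5999755859375, -261.20001220703125], [690.9000244140625, -199.1999969482422]] 5.20263147354126
```

View pics/end.png

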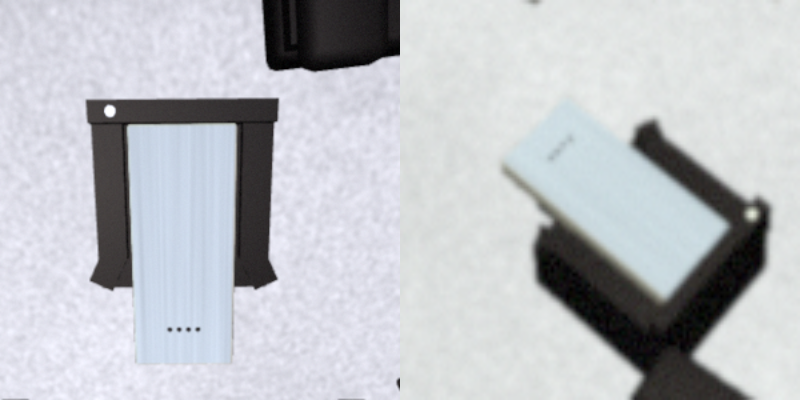

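The pack lies flat between the guides, its end against the wall (left half, row 122), and the gripper is clear.

```bash
python3 -c "
from plant import *
print(job_done())"
```

```text
the job is handed in; nothing more can be done
None
```

The power bank was slid out about 49 mm, pinched by its long sides and laid flat in the dock against the end wall, then released; every force reading stayed under about 14 N and the job was handed in at about 22 s.

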